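Shut a row of snap-cap tubes with one stroke of the fingertip

TASK

Shut the four open tubes in the aluminium block with one gentle stroke of the fingertips along the row: come from behind the first cap's hinge, fold each cap over onto its tube in turn down the row, and leave all four pressed fully down. Keep the fingertips close over the caps from the first tube to the last, do not draw any tube up out of the block, and leave the bottle, dust cap and screwdriver where they are. Finish clear of everything.

Things in the scene. Friction and masses are not known exactly. Their poses are not given: they have to be found in the camera images.
- block: The cooling block: a plain aluminium block, 186 mm long (its own y), 86 mm wide (x), its top 58 mm above the bench; it does not move. Origin at the centre of its underside, z up. Two rows of four 28 mm bores along y, 46 mm apart: the row at x = -20.5 mm holds tubes 1 to 4 (at y = -69, -23, 23, 69 mm), the row at x = +20.5 mm is empty. It may be turned any way round.
- mouth1 (a point): Centre of the mouth of tube 1, at rim height (84 mm above the bench), axes as the block's. Amber 25 ml plastic tube, collar 30 mm across, standing 26 mm out of the block. Its cap's hinge lies 16.5 mm from here towards the block's -y, at rim height. Tube 1 is the first in the row on the hinge side, tube 4 the last.
- mouth2 (a point): Centre of the mouth of tube 2, at rim height (84 mm above the bench), axes as the block's. Same tube and hinge as tube 1, 46 mm farther along the block's +y.
- mouth3 (a point): Centre of the mouth of tube 3, at rim height (84 mm above the bench), axes as the block's. Same tube and hinge as tube 1, 92 mm farther along the block's +y.
- mouth4 (a point): Centre of the mouth of tube 4, at rim height (84 mm above the bench), axes as the block's. Same tube and hinge as tube 1, 138 mm farther along the block's +y.
- cap1 (a joint): Flip cap of tube 1, rad: 0 = shut, flat on the rim; 1.57 = upright over its hinge; at most 2.1, leaning back. Round plastic cap 31 mm across with a thumb tab, reaching 37.5 mm from its hinge. The hinge runs across the row (along the block's x) on the -y side of the mouth, so the cap folds shut towards the block's +y, where tubes 2 to 4 follow.
- cap2 (a joint): Flip cap of tube 2, rad: 0 = shut, flat on the rim; 1.57 = upright over its hinge; at most 2.1, leaning back. Same as cap 1. Shut, a cap's flat top is 5.5 mm above the rim (89.5 mm above the bench).
- cap3 (a joint): Flip cap of tube 3, rad: 0 = shut, flat on the rim; 1.57 = upright over its hinge; at most 2.1, leaning back. Same as cap 1. The hinge is stiff (0.02 N m, a few newtons at the fingertip) and stays where it is left; there is no click and no spring.
- cap4 (a joint): Flip cap of tube 4, rad: 0 = shut, flat on the rim; 1.57 = upright over its hinge; at most 2.1, leaning back. Same as cap 1.
- tube1 (a joint): How far tube 1 has been drawn up out of its bore, m: 0 = seated on its pad. The bore grips it lightly (about 1.5 N) and keeps it from turning; under it a rubber pad gives 1 mm for every 3 N of push, 5 mm at most.
- tube2 (a joint): How far tube 2 has been drawn up out of its bore, m: 0 = seated on its pad. The bore grips it lightly (about 1.5 N) and keeps it from turning; under it a rubber pad gives 1 mm for every 3 N of push, 5 mm at most.
- tube3 (a joint): How far tube 3 has been drawn up out of its bore, m: 0 = seated on its pad. The bore grips it lightly (about 1.5 N) and keeps it from turning; under it a rubber pad gives 1 mm for every 3 N of push, 5 mm at most.
- tube4 (a joint): How far tube 4 has been drawn up out of its bore, m: 0 = seated on its pad. The bore grips it lightly (about 1.5 N) and keeps it from turning; under it a rubber pad gives 1 mm for every 3 N of push, 5 mm at most.
- oil: White immersion-oil bottle, 30 mm across and 65 mm tall, loose, standing beside the block (its empty-row side). Origin at the centre of its underside. To be left alone.
- dustcap: Black lens dust cap, a disc 42 mm across and 12 mm high, loose, lying beside the block (its empty-row side). Origin at the centre of its underside. To be left alone.
- driver: Screwdriver, 150 mm long with a red handle, loose, lying about parallel to the block on its tube-row side. Origin at the middle of its underside. To be left alone.

How it is judged:
On the way, in this order (a step that is already met when the one before it is completed fails the run):
1. cap 1 is folded over its tube (within 0.6 rad of shut), before those farther along the row (value of joint cap1 below 0.6 rad), for 0.02 s.
2. cap 2 is folded over its tube (within 0.6 rad of shut), before those farther along the row (value of joint cap2 below 0.6 rad), for 0.02 s.
3. cap 3 is folded over its tube (within 0.6 rad of shut), before those farther along the row (value of joint cap3 below 0.6 rad), for 0.02 s.
4. cap 4 is folded over its tube (within 0.6 rad of shut) (value of joint cap4 below 0.6 rad), for 0.02 s.
At the end, for the whole second after the job is handed in: All four caps are shut to within 0.1 rad (4 mm at the tab), every tube is seated to within 4 mm, and bottle, dust cap and screwdriver are within 15 mm of where they stood (value of joint each of cap1, cap2, cap3, cap4 below 0.1 rad and value of joint each of tube1, tube2, tube3, tube4 below 0.004 m and distance of each of oil, dustcap, driver from where it was at the start of the episode below 0.015 m); the robot touches nothing.
It fails at once if the fingers press harder than 30 N on the caps, tubes or block (contact force between any of the fingers, the arm and block above 30 N).
It fails at once if a tube is drawn up more than 4 mm out of its bore (value of joint any of tube1, tube2, tube3, tube4 above 0.004 m).
It fails at once if between folding the first cap and the last, the hand leaves the row (TCP over 175 mm above the bench, which is fingertips some 65 mm over the caps, or over 140 mm sideways from the block's centre) (value of joint cap1 below 0.6 rad and value of joint cap4 above 0.6 rad and (height (world z) of the grasp point above 0.175 m or horizontal distance between the grasp point and block above 0.14 m)).
It fails at once if the bottle, dust cap or screwdriver is moved more than 15 mm, or the bottle or dust cap tipped over 0.3 rad (distance of any of oil, dustcap, driver from where it was at the start of the episode above 0.015 m or angle between any of oil, dustcap's own z axis and vertical above 0.3 rad).
It also fails if it takes over 40 s, if anything falls off the work surface, if the arm or the gripper's body presses on something with over 40 N, if the wrist force passes 120 N, or if a joint passes its speed limit or range.

ROBOT

A 7-joint arm with a two-finger parallel gripper is mounted at the origin on the work surface. World frame = base frame: x ahead of the robot, y to its left, z up, the work surface at z = 0. Lengths are in m, angles in rad, forces in N, time in s.
With the tool pointing down it reaches from about 0.425 to 1.025 m from the base axis. Payload 3.6 kg.
Tool frame: the origin (TCP) lies between the finger pads, 19 mm behind the fingertips; this is the grasp point; z points along the fingers, y is the line along which they close (so a half turn about z gives the same grasp; the last joint's range is limited). The gripper opens to 85 mm and grips with 20 to 120 N. Pads are 22 mm wide; open, the fingers measure 114 mm over their backs; the gripper's body (76 mm by 85 mm) begins 54 mm behind the grasp point. The pads swing forward as they close: fully open they stand 13 mm farther back than shut.
Start: joints at [1.206, 0.591, 0.048, 1.609, -0.033, 0.943, -0.034], TCP at [0.195, -0.698, 0.25] pointing down, gripper open.
Joint ranges: [-2.69, 2.69], [-0.47, 2.24], [-1.27, 1.36], [0.19, 2.51], [-1.53, 4.68], [0.08, 2.07], [-3.09, 3.09]. Speed limits (rad/s): [2.57, 2.57, 3.14, 3.14, 3.14, 3.14, 3.14].

INTERFACE

Orientations are given as a 3x3 rotation matrix whose columns are the frame's x, y, z axes.
In Python, from workcell import monitor, imaging, hand_in gives the robot as it stands.
- The arm moves only by the tool play_rows, never from a script. Its argument "steps" is a list of rows, each a list of 4 numbers: the shift along the tool's x, y, z as a fraction of full scale, then the turn about the tool's z as a fraction of full scale. A call has 1 to 12 rows; each row is the pose to reach, as a shift and turn from the pose commanded when the call began, along the tool's axes at that moment, turning the shorter way round; what a row does not reach only later rows make up. Full scale, the value 1, is 20 cm for a shift and 180 degrees for a turn. A row lasts 1/8 s, in which the tool goes at most 62.5 mm and 10.7 degrees, less where a joint would pass 70% of its speed; a pose out of reach is approached as far as the arm can. A call with a number of a shift or a turn outside -1 to 1 is refused whole. A call with a gripper value outside its range is refused whole. "jaw" is the closure, from -1 (fully open) to 1 (shut), set as the call begins (left out, the last holds). The fingers move at their own pace and stop on an object; "squeeze" is the grip in N (left out, the last holds). Time passes only in rows, so rows that repeat a pose let the fingers close. It gives the time, the measured TCP pose, the force, the opening and the grip force at its end, in the units of the state.
- monitor.get_state(): the state, without advancing time (a new reading comes with each control period).
- imaging.capture(name): name is "scene" or "top"; returns the picture (420x560x3 uint8, red, green, blue); there is no depth.
- imaging.camera_info(name): a dict with "K" (3x3 intrinsics, pixels), "R" (3x3) and "t" (3): a world point X has camera coordinates R X + t. Camera axes: x right, y down, z forward; pixel columns grow to the right and rows downward; lengths in m; the calibration is good to about 2 mm. A picture is of the moment at which its call begins. camera_info takes no time and is no camera call.
- hand_in(): hands the job in; it is judged then, once.
The state is a dict: "clock": time; "qpos": joint angles; "dq": joint speeds; "effort": joint torques, N m; "position": TCP position; "tcp_rot": TCP orientation; "ft_force": force on the tool from outside, world axes, zero at the start; "moment": the same for the moment, N m; "grip_width": finger opening in m; "grasp_force": force on a finger pad.
Only numpy, scipy, OpenCV 4.12 (cv2) and the standard library are available. Lean on these libraries where they do the work, as an engineer would, in place of code of your own. Each camera call takes 0.05 s, during which the arm holds its last target. There are 200 camera calls.

## Working session

There is one attempt and no reset: what is moved stays moved. The work goes in short steps, Python scripts to look and compute and a tool call to move; the robot and the scene stay as the last step left them, time stands still between calls to the robot, and variables do not carry over. Pictures are saved under pics/ and viewed, at most 10 in all, crops included, and the job is handed in when it is done.

Besides the shell and the picture viewer there is one more tool, called as a command line: name --pt "numbers of a row" for each row, then --argument value for the rest. play_rows: Moves the arm, as the interface text tells. Its arguments: {"type":"object","properties":{"steps":{"type":"array"},"jaw":{"type":"number"},"squeeze":{"type":"number"}},"required":["steps"]}

```bash
mkdir -p pics; python3 - <<'E'
from workcell import monitor, imaging
import cv2,numpy as np
for n in("top","scene"):
    im=imaging.capture(n); cv2.imwrite(f"pics/{n}0.png",cv2.resize(im[:,:,::-1],(784,588),interpolation=cv2.INTER_CUBIC)); c=imaging.camera_info(n); print(n,{k:np.round(v,3).tolist() for k,v in c.items()})
    np.save(n+".npy",im)
s=monitor.get_state();print(s["clock"],s["position"],s["tcp_rot"],s["grip_width"])
E
```

```text
top {'K': [[483.183, 0.0, 270.608], [0.0, 483.183, 203.982], [0.0, 0.0, 1.0]], 'R': [[-0.029, -1.0, -0.009], [-0.98, 0.03, -0.199], [0.199, 0.003, -0.98]], 't': [0.082, 0.587, 0.784]}
scene {'K': [[442.365, 0.0, 280.939], [0.0, 442.365, 205.282], [0.0, 0.0, 1.0]], 'R': [[-0.695, 0.719, -0.014], [0.598, 0.567, -0.567], [-0.4, -0.403, -0.823]], 't': [0.359, -0.314, 0.961]}
0.1 [ 0.19443968 -0.69766054  0.24895206] [[ 9.63260262e-01  2.68568767e-01 -6.96670890e-04]
 [ 2.68569633e-01 -9.63258262e-01  1.96801921e-03]
 [-1.42525497e-04 -2.08281935e-03 -9.99997821e-01]] 0.08543326634140297
```

View pics/top0.png

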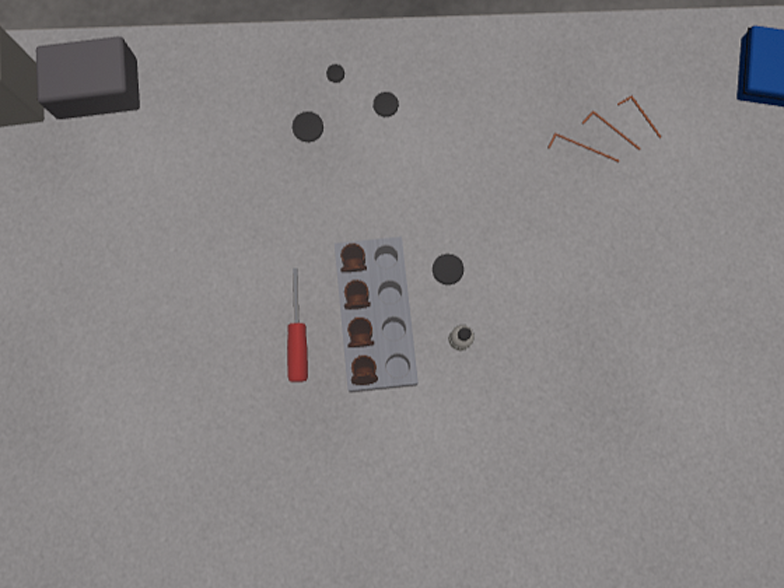

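View pics/scene0.png

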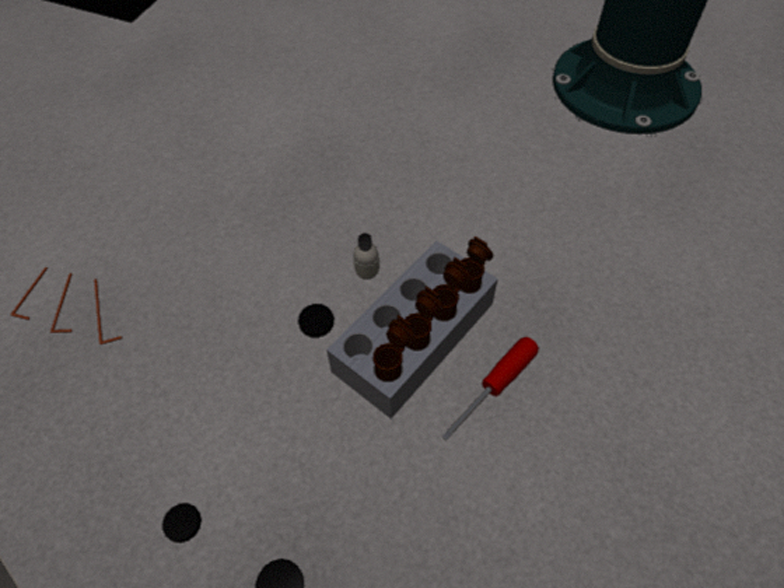

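The block lies along world x. In the top view, the caps stand open on the near (lower) side, tube 1 near (363,370) and tube 4 near (352,257). The driver is on the left, with the dust cap and bottle on the right. Next I'll enlarge for the corners.

```bash
python3 - <<'E'
import cv2,numpy as np
im=np.load("top.npy")[160:290,200:350,::-1]; cv2.imwrite("pics/topc.png",cv2.convertScaleAbs(cv2.resize(im,None,fx=4.6,fy=4.6,interpolation=cv2.INTER_CUBIC),alpha=1.5))
im=np.load("scene.npy")[160:305,220:400,::-1]; cv2.imwrite("pics/scc.png",cv2.convertScaleAbs(cv2.resize(im,None,fx=4,fy=4,interpolation=cv2.INTER_CUBIC),alpha=2))
E
```

```text
(no output)
```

View pics/topc.png

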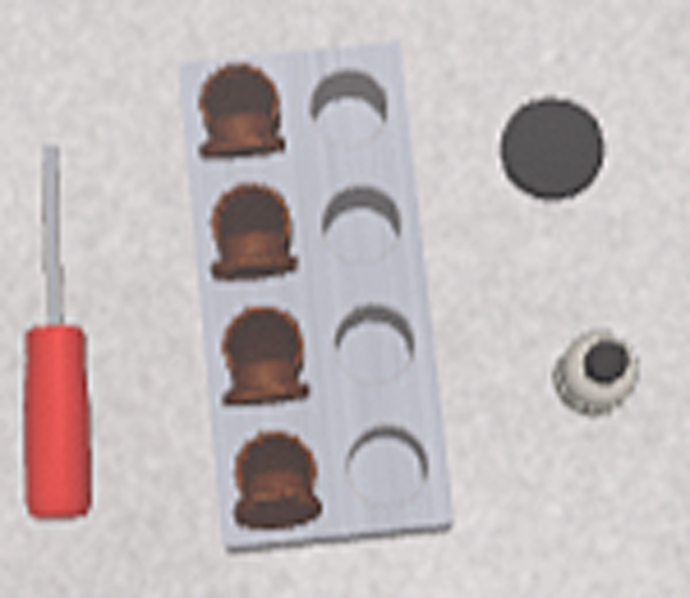

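View pics/scc.png

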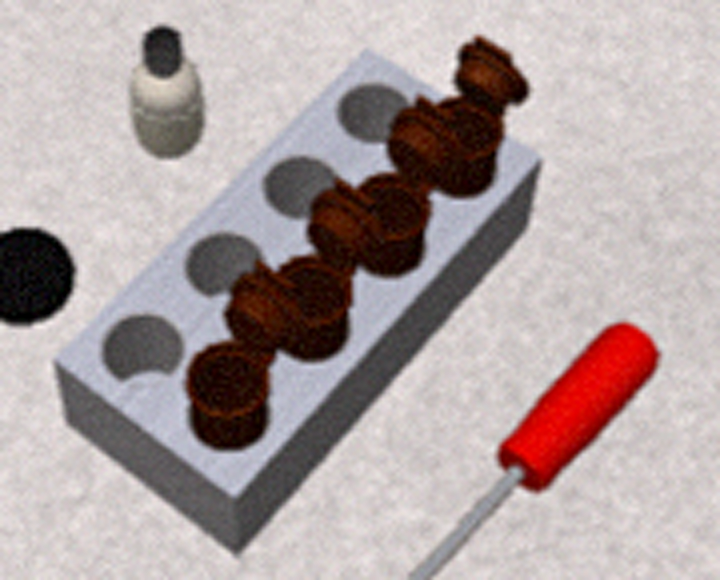

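```bash
cat > fit.py <<'E'
from workcell import monitor, imaging
import numpy as np
from scipy.optimize import least_squares
C={n:imaging.camera_info(n) for n in("top","scene")}
def proj(n,X):
    c=C[n]; p=(np.asarray(X)@np.array(c["R"]).T+c["t"])@np.array(c["K"]).T; return p[:,:2]/p[:,2:]
loc=np.array([[-43,93,58],[43,93,58],[43,-93,58],[-43,-93,58]])/1000
T=(np.array([[180,65],[400,42],[452,527],[226,546]])+.5)/4.6+[200,160]-.5
# scene: same order
S=(np.array([[237,495],[55,362],[365,50],[541,160]])+.5)/4+[220,160]-.5
def W(p,L):
    c,s=np.cos(p[2]),np.sin(p[2]); return np.asarray(L)@np.array([[c,-s,0],[s,c,0],[0,0,1]]).T+[p[0],p[1],0]
def go(sel):
    f=lambda p:np.r_[*( [(proj("top",W(p,loc))-T).ravel()] if "t" in sel else []),*([(proj("scene",W(p,loc))-S).ravel()] if "s" in sel else [])]
    return least_squares(f,[.5,-.6,-1.5])
if __name__=="__main__":
    for s in("t","s","ts"):
        r=go(s);print(s,r.x.round(4),r.fun.round(1))
    p=r.x; np.save("p.npy",p)
    m=W(p,[[-.0205,y,.084] for y in(-.069,-.0855,-.023,.023,.069)]);print(m.round(4))
    print("bores scene",((proj("scene",W(p,[[-.0205,y,.084] for y in(-.069,-.023,.023,.069)]))-[220,160])*4).round(), "top",((proj("top",W(p,[[-.0205,y,.084] for y in(-.069,-.023,.023,.069)]))-[200,160])*4.6).round())
    for a in(1.4,1.57,1.8,2.1):
        t=W(p,[[-.0205,-.0855+.0375*np.cos(a),.084+.0375*np.sin(a)]]);print(a,((proj("scene",t)-[220,160])*4).round(),((proj("top",t)-[200,160])*4.6).round(),)
    for a in(1.4,1.57,1.8,2.1):
        t=W(p,[[-.0205,-.0395+.0375*np.cos(a),.084+.0375*np.sin(a)]]);print(a,((proj("scene",t)-[220,160])*4).round(),((proj("top",t)-[200,160])*4.6).round(),)
    st=monitor.get_state();R=st["tcp_rot"];print("rot of toolx",np.arctan2(R[1][0],R[0][0]))
E
python3 fit.py
```

```text
t [ 0.5563  0.0707 -1.4999] [-0.2 -0.3  0.3 -0.1  0.6 -0.3 -0.7  0.7]
s [ 0.5565  0.0724 -1.4924] [-0.2  1.3 -0.5 -0.3  0.3 -0.6  0.5 -1. ]
ts [ 0.5563  0.0716 -1.4953] [-0.9 -0.2 -0.5 -0.2  0.3 -0.4 -1.   0.8 -0.7  0.9 -0.9 -0.8  0.2 -0.9
  0.2 -1.1]
[[0.486  0.0869 0.084 ]
 [0.4695 0.0856 0.084 ]
 [0.5319 0.0903 0.084 ]
 [0.5777 0.0938 0.084 ]
 [0.6236 0.0973 0.084 ]]
bores scene [[463. 123.]
 [389. 202.]
 [310. 286.]
 [226. 376.]] top [[272. 471.]
 [259. 344.]
 [247. 221.]
 [235. 100.]]
1.4 [[488.  45.]] [[271. 492.]]
1.57 [[499.  33.]] [[273. 510.]]
1.8 [[512.  21.]] [[276. 535.]]
2.1 [[527.  11.]] [[279. 567.]]
1.4 [[412. 125.]] [[258. 359.]]
1.57 [[423. 112.]] [[260. 377.]]
1.8 [[437.  99.]] [[262. 401.]]
2.1 [[453.  88.]] [[266. 433.]]
rot of toolx 0.2719078036537804
```

Mouths reproject onto the pictured rims (tube 1 at about (463,123) in the scene crop, and it is seen there). The row direction is yaw 0.0755 rad, cap 1's hinge is at (0.4695, 0.0856), and the caps stand about upright. Next I approach, turned so tool x runs along the row with the jaws shut.

play_rows --pt "0.1 -0.08 0 0.02" --pt "0.25 -0.2 0 0.04" --pt "0.4 -0.32 0 0.0625" --pt "0.55 -0.44 0 0.0625" --pt "0.7 -0.56 0 0.0625" --pt "0.8 -0.63 0 0.0625" --pt "0.85 -0.665 0 0.0625" --pt "0.85 -0.665 0 0.0625" --jaw 1 --squeeze 20

```text
clock: 1.1
position: [0.323, -0.5243, 0.2498]
tcp_rot: [[0.997, 0.077, -0.0], [0.077, -0.997, 0.0], [-0.0, -0.0, -1.0]]
ft_force: [0.0, 0.1, 0.2]
grip_width: -0.0001
grasp_force: 0.0
```

play_rows --pt "0.1 -0.15 0 0" --pt "0.25 -0.35 0 0" --pt "0.4 -0.6 0 0" --pt "0.55 -0.8 0 0" --pt "0.65 -0.995 0 0"

```text
clock: 1.72
position: [0.4381, -0.3166, 0.2502]
tcp_rot: [[0.997, 0.074, 0.001], [0.074, -0.997, -0.001], [0.001, 0.001, -1.0]]
ft_force: [-0.4, 0.3, 0.8]
grip_width: 0.0002
grasp_force: 0.0
```

play_rows --pt "0.02 -0.2 0 0" --pt "0.04 -0.4 0 0" --pt "0.06 -0.6 0 0" --pt "0.07 -0.8 0 0" --pt "0.08 -0.995 0 0"

```text
clock: 2.35
position: [0.4384, -0.1173, 0.2501]
tcp_rot: [[0.997, 0.073, 0.001], [0.073, -0.997, -0.001], [0.001, 0.001, -1.0]]
ft_force: [-0.0, 0.4, -0.3]
grip_width: -0.0002
grasp_force: 0.0
```

play_rows --pt "0.02 -0.2 0 0" --pt "0.04 -0.4 0 0" --pt "0.06 -0.6 0 0" --pt "0.07 -0.75 0 0" --pt "0.075 -0.88 0 0" --pt "0.08 -0.95 0 0" --pt "0.08 -0.95 0 0" --pt "0.08 -0.95 0 0"

```text
clock: 3.35
position: [0.44, 0.0724, 0.2499]
tcp_rot: [[0.997, 0.073, -0.0], [0.073, -0.997, -0.001], [-0.0, 0.001, -1.0]]
ft_force: [-0.3, 0.0, 0.1]
grip_width: -0.0001
grasp_force: 0.0
```

```bash
cat > s.py <<'E'
from fit import *
st=monitor.get_state();p=np.load("p.npy");X=st["position"];R=np.array(st["tcp_rot"])
h=W(p,[[-.0205,-.0855,.084]])[0]; d=R.T@(h-X)
print(X.round(4),"hinge1-TCP in tool mm",(d*1e3).round(1),"yaw err",np.arctan2(R[1,0],R[0,0])-(p[2]+np.pi/2),"tip above rim mm",(X[2]-.019-.084)*1e3,st["ft_force"])
E
python3 s.py
```

```text
[0.44   0.0724 0.2499] hinge1-TCP in tool mm [ 30.4 -11.1 165.9] yaw err -0.002243814065772204 tip above rim mm 146.91009019994155 [-0.2702202   0.04668681  0.10051165]
```

play_rows --pt "0 -0.03 0.08 0" --pt "0 -0.055 0.2 0" --pt "0 -0.055 0.32 0" --pt "0 -0.055 0.44 0" --pt "0 -0.055 0.53 0" --pt "0 -0.055 0.6 0" --pt "0 -0.055 0.635 0" --pt "0 -0.055 0.635 0"

```text
clock: 4.35
position: [0.4391, 0.0846, 0.1228]
tcp_rot: [[0.997, 0.075, -0.0], [0.075, -0.997, -0.0], [-0.0, 0.0, -1.0]]
ft_force: [-0.0, -0.2, -0.2]
grip_width: -0.0002
grasp_force: 0.0
```

```bash
python3 s.py;  python3 - <<'E'
from workcell import imaging
import cv2
im=imaging.capture("scene")[120:320,200:420,::-1]; cv2.imwrite("pics/a.png",cv2.convertScaleAbs(cv2.resize(im,None,fx=3,fy=3,interpolation=cv2.INTER_CUBIC),alpha=2))
E
```

```text
[0.4391 0.0846 0.1228] hinge1-TCP in tool mm [30.5  1.2 38.8] yaw err -0.0005380633599519485 tip above rim mm 19.803345959971185 [-0.03127481 -0.19029023 -0.16092245]
```

View pics/a.png

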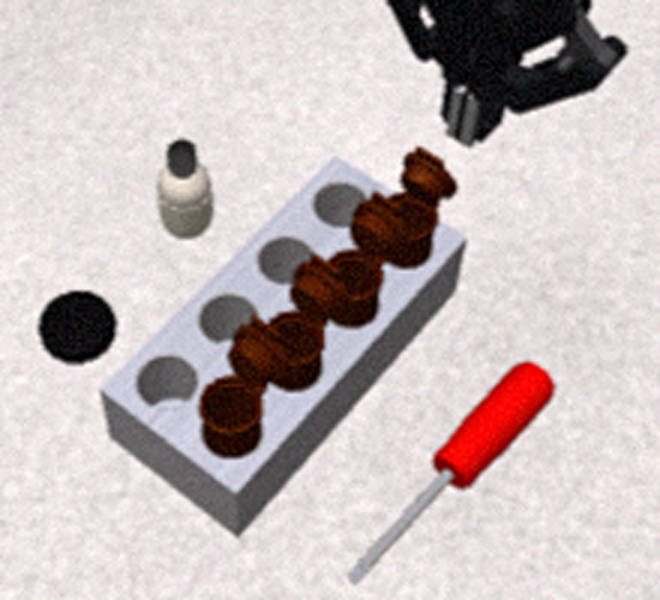

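The shut fingertips are just behind cap 1 (finger at about (465,120), cap at about (428,175)). All the caps stand undisturbed. Now the stroke begins with cap 1.

play_rows --pt "0.04 0.005 0 0" --pt "0.08 0.005 0 0" --pt "0.12 0.005 0 0" --pt "0.16 0.005 0 0" --pt "0.2 0.005 0 0" --pt "0.22 0.005 0.015 0" --pt "0.24 0.005 0.035 0" --pt "0.26 0.005 0.05 0" --pt "0.27 0.005 0.06 0" --pt "0.27 0.005 0.06 0"

```text
clock: 5.65
position: [0.4932, 0.088, 0.1108]
tcp_rot: [[0.997, 0.075, 0.0], [0.075, -0.997, 0.0], [0.0, -0.0, -1.0]]
ft_force: [0.3, 0.3, 0.0]
grip_width: 0.0
grasp_force: 0.0
```

```bash
python3 s.py
```

```text
[0.4932 0.088  0.1108] hinge1-TCP in tool mm [-23.8   0.6  26.8] yaw err -3.963372085045991e-05 tip above rim mm 7.810744697948429 [0.33826921 0.30372692 0.0184101 ]
```

play_rows --pt "0 0 0.005 0" --pt "0 0 0.01 0" --pt "0 0 0.015 0" --pt "0 0 0.015 0"

```text
clock: 6.15
position: [0.4932, 0.088, 0.108]
tcp_rot: [[0.997, 0.075, 0.0], [0.075, -0.997, 0.0], [0.0, -0.0, -1.0]]
ft_force: [0.4, -0.4, 0.7]
grip_width: 0.0003
grasp_force: 0.3
```

play_rows --pt "0 0 0.004 0" --pt "0 0 0.008 0" --pt "0 0 0.008 0"

```text
clock: 6.52
position: [0.4933, 0.0881, 0.1066]
tcp_rot: [[0.997, 0.075, 0.001], [0.075, -0.997, 0.0], [0.001, -0.0, -1.0]]
ft_force: [0.0, 0.0, 4.0]
grip_width: 0.0001
grasp_force: 2.2
```

play_rows --pt "-0.01 0 -0.04 0" --pt "-0.01 0 -0.082 0" --pt "0.03 0 -0.082 0" --pt "0.07 0 -0.082 0" --pt "0.11 0 -0.082 0" --pt "0.155 0 -0.082 0" --pt "0.175 0 -0.065 0" --pt "0.195 0 -0.047 0" --pt "0.215 0 -0.032 0" --pt "0.225 0 -0.018 0" --pt "0.23 0 -0.008 0" --pt "0.23 0 0 0"

```text
clock: 8.02
position: [0.539, 0.0915, 0.1065]
tcp_rot: [[0.997, 0.075, 0.0], [0.075, -0.997, 0.0], [0.0, -0.0, -1.0]]
ft_force: [-0.8, -0.4, 5.2]
grip_width: -0.0005
grasp_force: 2.4
```

```bash
python3 s.py;  python3 - <<'E'
from workcell import imaging
import cv2
im=imaging.capture("scene")[120:320,200:420,::-1]; cv2.imwrite("pics/b.png",cv2.convertScaleAbs(cv2.resize(im,None,fx=3,fy=3,interpolation=cv2.INTER_CUBIC),alpha=2))
E
```

```text
[0.539  0.0915 0.1065] hinge1-TCP in tool mm [-69.7   0.6  22.5] yaw err 6.030051296262995e-05 tip above rim mm 3.515500207827982 [-0.80543406 -0.43533127  5.17334573]
```

View pics/b.png

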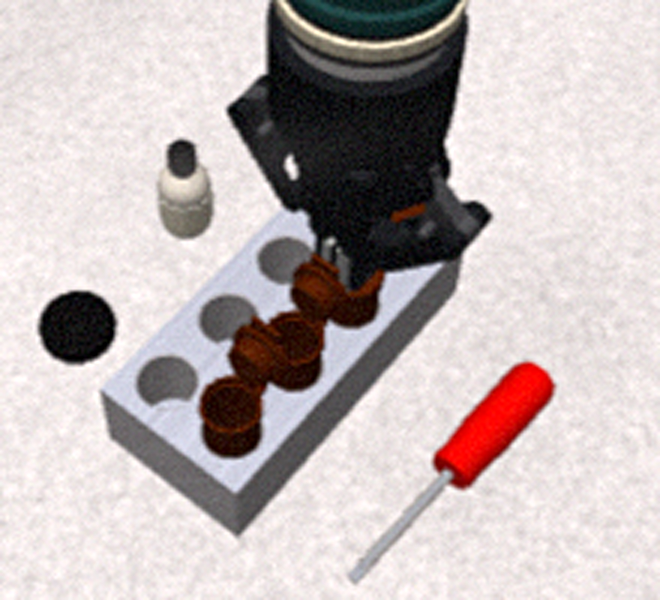

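The fingers sit over tube 2 (about (340,270)), pressing with 5 N. Caps 3 and 4 are still upright at about (318,288) and (255,345). I repeat the same motion twice.

play_rows --pt "-0.01 0 -0.04 0" --pt "-0.01 0 -0.082 0" --pt "0.03 0 -0.082 0" --pt "0.07 0 -0.082 0" --pt "0.11 0 -0.082 0" --pt "0.155 0 -0.082 0" --pt "0.175 0 -0.065 0" --pt "0.195 0 -0.047 0" --pt "0.215 0 -0.032 0" --pt "0.225 0 -0.018 0" --pt "0.23 0 -0.008 0" --pt "0.23 0 0 0"

```text
clock: 9.57
position: [0.5849, 0.095, 0.1066]
tcp_rot: [[0.997, 0.075, 0.0], [0.075, -0.997, 0.0], [0.0, -0.0, -1.0]]
ft_force: [0.7, -0.7, 4.4]
grip_width: -0.0001
grasp_force: 2.3
```

play_rows --pt "-0.01 0 -0.04 0" --pt "-0.01 0 -0.082 0" --pt "0.03 0 -0.082 0" --pt "0.07 0 -0.082 0" --pt "0.11 0 -0.082 0" --pt "0.155 0 -0.082 0" --pt "0.175 0 -0.065 0" --pt "0.195 0 -0.047 0" --pt "0.215 0 -0.032 0" --pt "0.225 0 -0.018 0" --pt "0.23 0 -0.008 0" --pt "0.23 0 0 0"

```text
clock: 11.08
position: [0.6307, 0.0984, 0.1066]
tcp_rot: [[0.997, 0.075, 0.0], [0.075, -0.997, 0.0], [0.0, -0.0, -1.0]]
ft_force: [-0.7, -1.1, 4.9]
grip_width: -0.0001
grasp_force: 2.3
```

play_rows --pt "0 0 0 0" --pt "0 0 -0.05 0" --pt "0 0 -0.15 0" --pt "0.05 0 -0.35 0" --pt "0.2 0 -0.6 0" --pt "0.4 0 -0.75 0" --pt "0.6 0 -0.8 0" --pt "0.8 0 -0.8 0" --pt "0.9 0 -0.8 0" --pt "0.95 0 -0.8 0" --pt "0.95 0 -0.8 0"

```text
clock: 12.45
position: [0.82, 0.1127, 0.2668]
tcp_rot: [[0.997, 0.075, -0.0], [0.075, -0.997, 0.0], [-0.0, -0.0, -1.0]]
ft_force: [-0.2, -0.3, -0.3]
grip_width: 0.0001
grasp_force: 0.0
```

```bash
python3 s.py;  python3 - <<'E'
from workcell import imaging
import cv2,numpy as np
b=imaging.capture("scene")[120:320,200:420,::-1]; a=imaging.capture("top")[160:290,200:350,::-1]
a=cv2.resize(a,(400,347),interpolation=cv2.INTER_CUBIC);b=cv2.resize(b,(382,347),interpolation=cv2.INTER_CUBIC)
cv2.imwrite("pics/c.png",cv2.convertScaleAbs(np.hstack([a,b]),alpha=1.8))
E
```

```text
[0.82   0.1127 0.2668] hinge1-TCP in tool mm [-351.5    0.6  182.8] yaw err -8.505078439791092e-05 tip above rim mm 163.77845136034708 [-0.19957304 -0.25256051 -0.31594883]
```

View pics/c.png

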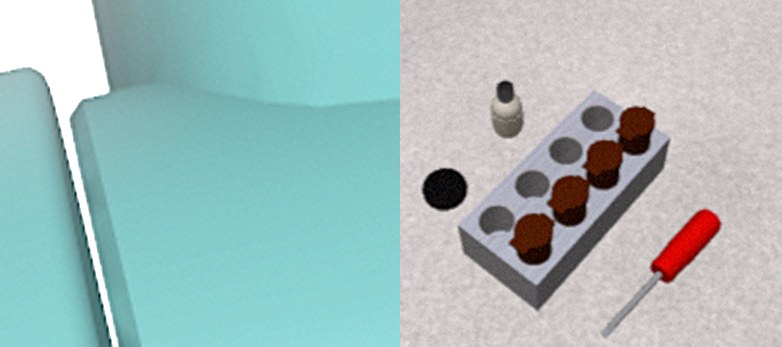

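The scene view shows all four caps flat on their tubes (about (637,122) to (533,232)), with the bottle, dust cap and screwdriver unmoved. The arm blocks the top view but is clear of everything. Handing in.

```bash
python3 -c "
from workcell import hand_in
print(hand_in())"
```

```text
the job is handed in; nothing more can be done
None
```

The job is handed in, though the hand-in returned no verdict: all four caps were folded over in order and pressed down with 4–5 N each, the last picture shows them flat with the bottle, dust cap and screwdriver in place, and the arm finished clear at about 12.5 s.

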